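# Seat the washed drum of a cassava grater in its V bearings

### The job

Take the washed cassava-grater drum off the slatted draining rack and put it back in the grater: lay its axle in the spring keepers and press both ends down from above until they are fully home, bedded on both faces of the V block at each end. Press firmly but do not force it: an end needs some 15 N to go in, and more than 40 N on a V block cracks it. Leave everything else where it is.

Things in the scene. Friction and masses are not known exactly. Their poses are not given: they have to be found in the camera images.
- drum_center (a point): Centre of the grater drum: a roller of punched tin with dark wooden end discs, 56 mm in diameter, 130 mm long (its own x axis), with a bare steel axle 16 mm thick sticking out of both ends, 236 mm long over all; 0.35 to 0.65 kg, ends alike. At the start it lies between the middle slats of the rack, axis along them, its centre 41 mm above the table.
- drum: The same drum; its origin is at the centre too and x is its axis.
- axle_end1 (a point): Middle of the end face of the drum's axle, 118 mm from the drum's centre on its -x side.
- axle_end2 (a point): The other end of the drum's axle, 118 mm from the centre on its +x side.
- axle_seat (a point): A point of the grater: where the drum's centre lies once seated, 105 mm above the table, if both V blocks stand at mid setting; each may be set up to 3 mm higher or lower. x runs along the seated axle, z up. The cheeks' inner faces are 73 mm from here along x (the seated drum has 8 mm end play each way). Beside the drum there is free room down to 60 mm above the table.
- grater: The grater's fixed wooden frame: base board 205 x 130 x 16 mm carrying two cheeks, a low feed board folded down on its +y side. Origin on the table under the seat; x along the axle. Outside each cheek, 95 to 107 mm from the seat along x, stands a pair of upright spring-steel keepers that grip the axle from both sides; their lips flare upward to a funnel 32 mm wide, its rim 20 mm above the seat.
- keepers_far (a point): Mouth of the other pair of keepers, 101 mm from the seat on the +x side.
- keepers_near (a point): Middle of the mouth of the keepers 101 mm from the seat on the -x side, 20 mm above it. Laid in the lips the axle rests about 11 mm above the seat and sinks no further by itself. It takes 8 to 15 N at an end to push it in between them, then some 5 N to slide it on down; they do not draw it in, and it stays where it is left, so it must be pushed until it lands on the V. Ends may go together or in turn; a push on the drum near one end goes mostly to that end.
- cheek_near: Wooden cheek, 20 mm thick, at the -x end of the grater, its middle plane 83 mm from the seat; origin at table height. On top it carries a dark hardwood V block (90 degree V, mouth 20 mm wide, 10 mm deep, 18 mm long along the axle) locked by a brass screw at a height that differs each time, within 3 mm of the middle, and is not measured. It cracks above 40 N.
- cheek_far: The same at the +x end of the grater; its V block is set by its own screw. Opening fingers that hold the drum can drag it up off the V blocks by a millimetre or so, where the keepers then hold it: the last push must come from above, with nothing held.
- rack: Fixed wooden draining rack, 240 x 190 mm, with six low slats along its x axis, their tops 20 mm above the table; the drum lies in the gap in the middle. Origin on the table under its centre.
- dish: White enamel dish, 100 mm across and 35 mm high, standing on the grater's base board under the drum's place. Stays there.
- mug: Blue cup, 64 mm across, 75 mm high, on the table between the grater and the rack. Stays there.
- spoon: Wooden spoon, 200 mm, lying between the grater and the rack. Stays there.
- potato: Red sweet potato, 130 mm long, 58 mm thick, lying near the wooden trough on the right. Stays there.
- cassava: Thin peeled root, 150 mm long and 26 mm thick, lying on the outer slats of the rack beside the drum, its middle line 80 mm from the drum's axis. Stays there.
- crank: The grater's steel crank with an upright wooden grip 100 mm high, lying on the table far to the left. Stays there.
Things that resemble listed ones, but are neither listed nor needed, are in the scene too. What is shaped like the grater but purple is not meant. Leave any yellow look-alike of the drum alone.

How it is judged (in metres and radians):
On the way:
1. the drum is lifted clear of the draining rack (height (world z) of drum_center above 0.09 m), for 0.1 s.
At the end, for the whole second after the job is handed in: The drum rests in the grater, its axle bearing on the V block of each cheek with over 0.8 N, both axle ends within 2 mm of the middle sideways, the centre within 5 mm of the seat in height and 12 mm lengthwise, the axle within 0.05 rad of the seat's axis (z of drum_center in the frame of axle_seat between -0.005 and 0.005 m and y of axle_end1 in the frame of axle_seat between -0.002 and 0.002 m and y of axle_end2 in the frame of axle_seat between -0.002 and 0.002 m and x of drum_center in the frame of axle_seat between -0.012 and 0.012 m and angle between the x axis of drum_center and the x axis of axle_seat, either way round below 0.05 rad and contact force between drum and cheek_near above 0.8 N and contact force between drum and cheek_far above 0.8 N and linear speed of drum below 0.02 m/s); the robot touches nothing.
It fails at once if a V block is loaded above 40 N (contact force between drum and cheek_near above 40 N or contact force between drum and cheek_far above 40 N).
It fails at once if one of the other things (dish, mug, spoon, potato, cassava root, crank) is shifted by more than 25 mm (distance of any of dish, mug, spoon, potato, cassava, crank from where it was at the start of the episode above 0.025 m).
It also fails if it takes over 54 s, if anything falls off the work surface, if the arm or the gripper's body presses on something with over 40 N, if the wrist force passes 120 N, or if a joint passes its speed limit or range.

### The arm

A 6-joint arm with a two-finger parallel gripper is mounted at the origin on the work surface. World frame = base frame: x ahead of the robot, y to its left, z up, the work surface at z = 0. Lengths are in m, angles in degrees, forces in N, time in s.
With the tool pointing down it reaches from about 0.3 to 0.775 m from the base axis. Payload 14.6 kg.
Tool frame: the origin (TCP) lies on the mounting face of the last link; the fingertips stand 199 mm ahead of it and the grasp point (between the pads) lies 180 mm ahead of it (hold_point_z is the distance from the TCP to the grasp point, in m); x points along the fingers, z is the direction in which the jaws open and shut, and the axes are right-handed (so a half turn about x gives the same grasp; the last joint's range is limited). The gripper opens to 94 mm and grips with 3 to 60 N. Pads are 16 mm wide; open, the fingers measure 119 mm over their backs; the gripper's body (75 mm by 177 mm) begins 78 mm behind the grasp point.
Start: joints at [62.074, 17.183, 87.147, -0, 75.671, -3.816], TCP at [0.225, 0.502, 0.405] pointing down, gripper open.
Joint ranges: [-173.82, 173.82], [-45.26, 126.66], [13.44, 144.39], [-59.66, 239.66], [0, 175.72], [-146.38, 146.38]. Speed limits (degrees/s): [127.2, 127.2, 147.25, 180, 180, 180].

### API

Orientations are given as a 3x3 rotation matrix whose columns are the frame's x, y, z axes.
In Python, from cell import state, grab_frame, sign_off, hold_point_z gives the robot as it stands. The module is installed in compiled form; this text tells all that it offers.
- The arm moves only by the tool drive_tool, never from a script. Its argument "commands" is a list of rows, each a list of 2 entries, a list of its own where there are three numbers: the shift along the tool's x, y, z in cm, then the turn, a rotation vector about the tool's x, y, z in degrees. In form: [[[x, y, z], [rx, ry, rz]], ...]. A call has exactly 5 rows; each row shifts and turns the commanded pose from where the row before left it, along the tool's axes as they then stand; what a row does not reach is not made up. A row lasts 1/8 s, in which the tool goes at most 62.5 mm and 10.7 degrees, less where a joint would pass 70% of its speed; a pose out of reach is approached as far as the arm can. A call with a gripper value outside its range is refused whole. "jaw" is the closure, from -1 (fully open) to 1 (shut), set as the call begins (left out, the last holds). The fingers move at their own pace and stop on an object; the grip force is fixed at half the most. Time passes only in rows, so rows that do not move let the fingers close, or fill a call up. It gives the time, the measured TCP pose, the force and the opening at its end, in the units of the state.
- state(): the state, without advancing time (a new reading comes with each control period).
- grab_frame(name): name is "scene" or "top"; returns a dict with "pixels" (400x640x3 uint8, blue, green, red), "depth" (400x640 float32, m along the optical axis (not along the pixel's ray), 0 where there is no reading), "fovy" (degrees; the focal length in pixels is half the picture's height over the tangent of half this angle, whatever the lens; pixels are square), "cx", "cy" (the principal point, pixels), "position" and "rotation" of the camera in the world. Camera axes: x right, y up, looking along -z (the intrinsics and any distortion apply to the point x, -y, -z); pixel columns grow to the right and rows downward; lengths in m; the calibration is good to about 2 mm. A picture is of the moment at which its call begins.
- sign_off(): hands the job in, once; it reports no verdict.
The state is a dict: "time_s": time; "joints": joint angles; "dq": joint speeds; "joint_efforts": joint torques, N m; "tcp_pos": TCP position; "ee_rot": TCP orientation; "force": force on the tool from outside, world axes, zero at the start; "wrist_torque": the same for the moment, N m; "grip_width": opening from 0.0 (shut) to 1.0 (fully open).
Only numpy, scipy, OpenCV 4.12 (cv2) and the standard library are available. Lean on these libraries where they do the work, as an engineer would, in place of code of your own. Each camera call takes 0.05 s, during which the arm holds its last target.

## Working session

There is one attempt and no reset: what is moved stays moved. The work goes in short steps, Python scripts to look and compute and a tool call to move; the robot and the scene stay as the last step left them, time stands still between calls to the robot, and variables do not carry over. Pictures are saved under pics/ and viewed, and the job is handed in when it is done.

Besides the shell and the picture viewer there is one more tool, called after "Call:" as name(argument=value, ...), one argument or row to a line, values as JSON. drive_tool: Moves the arm, as the interface text tells. Its arguments: {"type":"object","properties":{"commands":{"type":"array","items":{"type":"array"}},"jaw":{"type":"number"}},"required":["commands"]}

```bash
mkdir -p pics; cat > h.py <<'E'
import numpy as np, cv2
from cell import state, grab_frame, sign_off, hold_point_z
def grab(n):
    f=grab_frame(n); np.savez('last_%s.npz'%n,**f); return f
def load(n):
    return dict(np.load('last_%s.npz'%n,allow_pickle=True))
def cloud(f):
    H,W=f['depth'].shape; fl=H/2/np.tan(np.radians(float(f['fovy']))/2)
    u,v=np.meshgrid(np.arange(W),np.arange(H)); d=f['depth']
    P=np.stack([(u-float(f['cx']))/fl*d,-(v-float(f['cy']))/fl*d,-d],-1)
    return P@np.array(f['rotation']).T+np.array(f['position'])
E
python3 - <<'E'
from h import *
print(state(),hold_point_z)
for n in ['scene','top']:
    f=grab(n); cv2.imwrite(f'pics/{n}0.png',f['pixels']); print({k:v for k,v in f.items() if k not in('pixels','depth')})
    print((f['depth']==0).mean())
E
```

```text
{'time_s': 0.0, 'joints': array([ 6.20751568e+01,  1.72155452e+01,  8.71813068e+01,  7.65528860e-04,
        7.56704274e+01, -3.81599630e+00]), 'dq': array([-0.03804202,  0.00876893, -0.0014706 , -0.0205701 , -0.05257653,
        0.053418  ]), 'joint_efforts': array([ 2.81815737e-04, -5.31819785e+01, -3.52731335e+01,  7.08423019e-02,
        2.45099701e-02, -3.76970365e-05]), 'tcp_pos': array([0.22464437, 0.50198973, 0.40407956]), 'ee_rot': array([[-5.61353410e-04, -9.12769738e-01,  4.08474101e-01],
       [-1.03145894e-03,  4.08474476e-01,  9.12769159e-01],
       [-9.99999310e-01,  9.10618180e-05, -1.17078304e-03]]), 'force': array([-0.41519515, -0.55170152,  0.937715  ]), 'wrist_torque': array([0.05046758, 0.02761651, 0.06897927]), 'grip_width': 1.0021749769199844} 0.1804
{'fovy': 45.946818769328175, 'cx': 318.99100499388214, 'cy': 194.36005234311654, 'position': array([ 1.41902939, -0.16061509,  1.38599078]), 'rotation': array([[ 1.66807897e-01, -7.86890339e-01,  5.94120123e-01],
       [ 9.85989283e-01,  1.33435761e-01, -1.00100107e-01],
       [-5.09063703e-04,  6.02493562e-01,  7.98123579e-01]])}
0.0041015625
{'fovy': 56.5241440548608, 'cx': 325.79823308824, 'cy': 200.1449788460736, 'position': array([0.25018846, 0.02423396, 1.27765324]), 'rotation': array([[-0.02880621,  0.98235994, -0.18476785],
       [-0.99956454, -0.02712602,  0.01161541],
       [ 0.0063985 ,  0.18502198,  0.98271355]])}
0.00403515625
```

View pics/scene0.png

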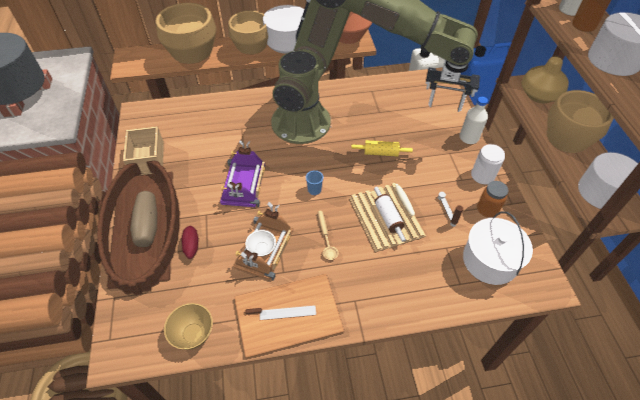

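View pics/top0.png

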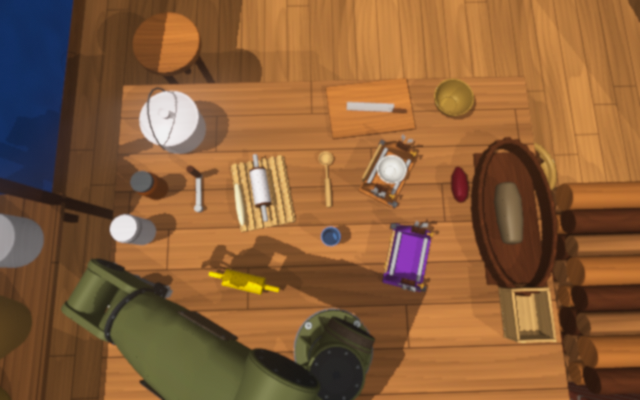

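The grater is at about (262,245) in scene and (390,172) in top. The drum on the rack is at about (390,215) in scene and (260,187) in top. I'll zoom in and measure.

```bash
python3 - <<'E'
from h import *
s=load('scene')['pixels'];t=load('top')['pixels']
a=[cv2.resize(x,(400,300),interpolation=cv2.INTER_CUBIC) for x in (s[200:284,216:328],s[170:254,340:452],t[130:214,340:452],t[145:229,215:327])]
cv2.imwrite('pics/z1.png',np.vstack([np.hstack(a[:2]),np.hstack(a[2:])]))
for n in('scene','top'):
    f=load(n);P=cloud(f)
    # table fit
    z=P[...,2]; m=(abs(z)<0.03)&(f['depth']>0)&(P[...,0]>0.1)&(P[...,0]<.8)&(abs(P[...,1])<.5)
    print(n,np.median(z[m]),[np.median(z[m&(P[...,1]>a)&(P[...,1]<a+.2)]) for a in(-.5,-.3,-.1,.1,.3)])
    hsv=cv2.cvtColor(f['pixels'],cv2.COLOR_BGR2HSV)
    for nm,lo,hi in [('blue mug',(95,90,40),(125,255,255)),('potato',(165,100,40),(180,255,255)),('purple',(130,100,40),(150,255,255)),('yellow',(26,180,80),(33,255,255))]:
        k=cv2.inRange(hsv,lo,hi)>0; k&=(z>0.005)&(z<.2)&(P[...,0]<.9)&(P[...,0]>0)&(abs(P[...,1])<.6)
        if k.sum(): print(nm,k.sum(),P[k].mean(0).round(4),P[k].max(0).round(3),P[k].min(0).round(3))
E
```

```text
scene 0.00012376191429597228 [np.float64(-0.0005633704488282598), np.float64(0.0027406268796703603), np.float64(-0.00019180204292390535), np.float64(0.0008331331978079781), np.float64(-0.0004281848204501504)]
blue mug 298 [ 0.3627 -0.0006  0.048 ] [0.395 0.028 0.08 ] [ 0.33  -0.029  0.008]
potato 404 [ 0.5427 -0.4476  0.0468] [ 0.595 -0.425  0.062] [ 0.476 -0.474  0.022]
purple 1172 [ 0.2943 -0.2582  0.0327] [ 0.408 -0.182  0.099] [ 0.202 -0.343  0.005]
top -0.0010524497450153936 [np.float64(-0.0013229264052163625), np.float64(0.000695779973205024), np.float64(-0.001299355322501472), np.float64(-0.0007417238724291009), np.float64(-0.0016776853364068867)]
blue mug 90 [ 0.3636 -0.0117  0.0343] [0.385 0.023 0.079] [ 0.34  -0.03   0.005]
potato 359 [ 0.4759 -0.4121  0.0524] [ 0.58  -0.17   0.106] [ 0.173 -0.468  0.007]
purple 1355 [ 0.2863 -0.2583  0.0235] [ 0.388 -0.173  0.091] [ 0.193 -0.336  0.006]
yellow 157 [0.2143 0.2803 0.0464] [0.252 0.399 0.06 ] [0.191 0.18  0.029]
```

View pics/z1.png

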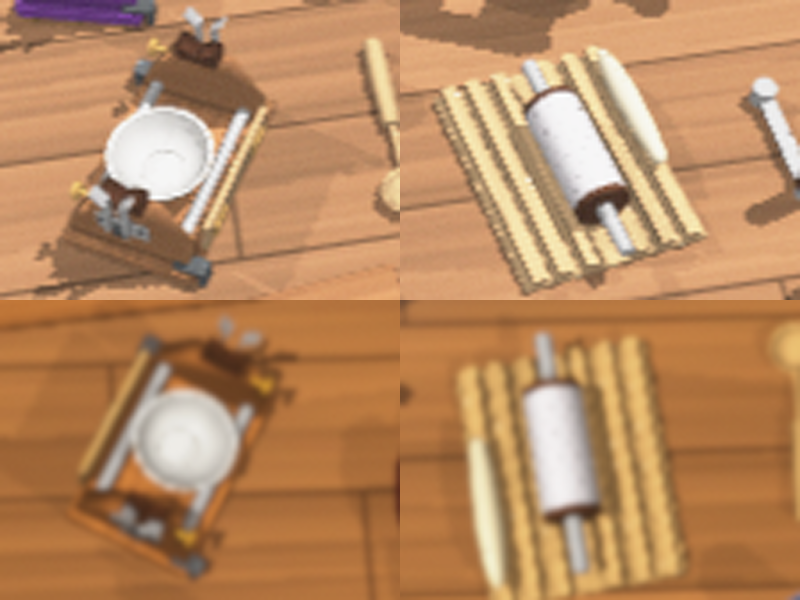

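```bash
cat > m.py <<'E'
from h import *
def comps(n,lo,hi,smax,vmin,zr,roi=None):
    f=load(n);P=cloud(f);hsv=cv2.cvtColor(f['pixels'],cv2.COLOR_BGR2HSV)
    z=P[...,2]
    k=(z>zr[0])&(z<zr[1])&(hsv[...,1]<=smax)&(hsv[...,2]>=vmin)&(f['depth']>0)
    if roi: k&=(P[...,0]>roi[0])&(P[...,0]<roi[1])&(P[...,1]>roi[2])&(P[...,1]<roi[3])
    return f,P,k
if __name__=='__main__':
  for n in('scene','top'):
    f,P,k=comps(n,0,0,90,90,(.035,.09),(.3,.7,.05,.35))
    N,l,st,c=cv2.connectedComponentsWithStats(k.astype(np.uint8))
    for i in range(1,N):
        if st[i,4]>30:
            q=P[l==i]; m=q.mean(0); w,v=np.linalg.eigh(np.cov(q[:,:2].T)); d=v[:,1]; s=(q[:,:2]-m[:2])@d
            print(n,'rack comp',st[i],m.round(4),'dir',d.round(3),'ext',s.min().round(3),s.max().round(3),'mid',(m[:2]+d*(s.min()+s.max())/2).round(4),'zmax',np.percentile(q[:,2],95).round(4))
    f,P,k=comps(n,0,0,255,0,(.09,.15),(.3,.7,-.4,-.03))
    N,l,st,c=cv2.connectedComponentsWithStats(k.astype(np.uint8),connectivity=8)
    hsv=cv2.cvtColor(f['pixels'],cv2.COLOR_BGR2HSV)
    for i in range(1,N):
        if st[i,4]>3:
            q=P[l==i];print(n,'grater z>.09',st[i],q.mean(0).round(4),q.min(0).round(3),q.max(0).round(3))
            g=(l==i)&(hsv[...,1]<70)&(P[...,2]>.105); 
            if g.any():print('   grey',g.sum(),P[g].mean(0).round(4),P[g].min(0).round(4),P[g].max(0).round(4))
E
python3 m.py
```

```text
scene rack comp [395 184  19  31 176] [0.4876 0.3013 0.0413] dir [-0.987 -0.163] ext -0.067 0.074 mid [0.4845 0.3007] zmax 0.0471
scene rack comp [374 187  28  42 523] [0.5323 0.2233 0.0601] dir [-0.991 -0.132] ext -0.068 0.108 mid [0.5125 0.2206] zmax 0.0709
scene rack comp [395 226  10  16  78] [0.6289 0.2452 0.0458] dir [-0.994 -0.112] ext -0.028 0.029 mid [0.628  0.2451] zmax 0.0509
scene grater z>.09 [227 182  15  10  90] [ 0.3792 -0.2835  0.1043] [ 0.355 -0.305  0.09 ] [ 0.402 -0.26   0.129]
   grey 27 [ 0.3883 -0.2888  0.1171] [ 0.3746 -0.3043  0.1053] [ 0.4018 -0.2687  0.1287]
scene grater z>.09 [264 202  15  17 118] [ 0.5069 -0.1682  0.1039] [ 0.481 -0.193  0.09 ] [ 0.53  -0.143  0.131]
   grey 23 [ 0.4936 -0.1636  0.1184] [ 0.4806 -0.1782  0.1087] [ 0.513  -0.1428  0.1312]
scene grater z>.09 [240 250  18  13 123] [ 0.6615 -0.255   0.1042] [ 0.639 -0.278  0.091] [ 0.684 -0.229  0.127]
   grey 35 [ 0.6688 -0.263   0.1155] [ 0.6489 -0.2762  0.1061] [ 0.6841 -0.2431  0.1264]
top rack comp [249 155  22  50 636] [0.5427 0.2325 0.0596] dir [-0.985 -0.171] ext -0.107 0.069 mid [0.5
[... 375 characters left out ...]
0.227  0.127]
   grey 6 [ 0.6735 -0.2488  0.1155] [ 0.6699 -0.2534  0.1125] [ 0.6772 -0.2446  0.1219]
top grater z>.09 [407 139   6   4  18] [ 0.6596 -0.2703  0.1168] [ 0.652 -0.277  0.107] [ 0.668 -0.263  0.125]
   grey 6 [ 0.6595 -0.271   0.1176] [ 0.6563 -0.2744  0.1141] [ 0.6615 -0.268   0.1214]
top grater z>.09 [374 183  14  14  99] [ 0.5012 -0.1652  0.1049] [ 0.479 -0.188  0.091] [ 0.523 -0.143  0.126]
   grey 29 [ 0.4899 -0.1601  0.1167] [ 0.4788 -0.1781  0.1088] [ 0.5015 -0.1433  0.1264]
top grater z>.09 [411 221  17  14 121] [ 0.3713 -0.2815  0.104 ] [ 0.353 -0.305  0.09 ] [ 0.393 -0.257  0.126]
   grey 28 [ 0.3827 -0.2868  0.1173] [ 0.3767 -0.3049  0.1085] [ 0.3906 -0.2651  0.1263]
```

```bash
cat > drum.py <<'E'
from h import *
import sys
def drum(n,p0,d,zr,show=True):
    f=load(n);P=cloud(f);d=np.array(d)/np.hypot(*d);e=np.array([-d[1],d[0]])
    q=P.reshape(-1,3); r=q[:,:2]-p0; s=r@d; t=r@e
    m=(q[:,2]>zr[0])&(q[:,2]<zr[1])&(abs(t)<.04)&(abs(s)<.16)&(f['depth'].ravel()>0)
    # only axle + body above rack; bin along axis
    out=[]
    for a in np.arange(-.14,.14,.01):
        k=m&(s>=a)&(s<a+.01)
        if k.sum()>2: out.append((round(a+.005,3),int(k.sum()),t[k].min().round(4),t[k].max().round(4),np.median(t[k][q[k,2]>=np.percentile(q[k,2],70)]).round(4),q[k,2].max().round(4)))
    print(n,'s ext',s[m].min().round(4),s[m].max().round(4))
    for o in out: print(*o)
if __name__=='__main__':
    for n in('scene','top'): drum(n,np.array([.53,.227]),(.987,.16),(.034,.1))
E
python3 drum.py
```

```text
scene s ext -0.1065 0.1283
-0.105 7 -0.0039 0.0035 0.0017 0.0517
-0.095 9 -0.0064 0.01 0.0001 0.0511
-0.085 12 -0.0062 0.0103 -0.0011 0.0518
-0.075 11 -0.007 0.0072 0.0024 0.0546
-0.055 25 -0.0244 0.0221 0.0018 0.071
-0.045 38 -0.0252 0.0263 -0.0039 0.0735
-0.035 39 -0.0261 0.0255 -0.0008 0.0715
-0.025 37 -0.0238 0.0249 0.0057 0.0697
-0.015 47 -0.027 0.0293 -0.0027 0.0735
-0.005 37 -0.0249 0.0273 0.0044 0.0707
0.005 44 -0.0271 0.0273 -0.0057 0.0718
0.015 38 -0.0256 0.0301 -0.0054 0.0737
0.025 44 -0.0253 0.0267 0.0015 0.0741
0.035 38 -0.0242 0.0286 -0.0013 0.0701
0.045 45 -0.0239 0.0283 0.0015 0.0758
0.055 37 -0.0251 0.0226 0.0018 0.0761
0.065 46 -0.0256 0.0255 0.0035 0.0721
0.075 77 -0.0245 0.0295 0.004 0.0726
0.085 14 -0.0055 0.0105 0.0004 0.0509
0.095 10 -0.0035 0.0066 0.0003 0.0499
0.105 13 -0.0065 0.0091 0.003 0.0527
0.115 14 -0.0057 0.0111 -0.001 0.0527
0.125 14 -0.0051 0.0097 -0.0014 0.051
top s ext -0.1139 0.1203
-0.115 9 -0.0012 0.0125 0.0079 0.0479
-0.105 16 -0.0028 0.0117 0.0061 0.0509
-0.095 10 -0.0015 0.0125 0.0015 0.049
-0.085 15 -0.0023 0.0115 0.0079 0.0497
-0.075 15 -0.0022 0.0126 0.005 0.0505
-0.065 37 -0.0202 0.0302 0.0051 0.0685
-0.055 49 -0.0212 0.0287 0.0064 0.0704
-0.045 49 -0.0213 0.0321 0.0049 0.0701
-0.035 48 -0.0216 0.0297 0.0065 0.0705
-0.025 49 -0.0215 0.0321 0.0018 0.0701
-0.015 46 -0.0213 0.0294 0.0044 0.071
-0.005 50 -0.0222 0.0327 0.0049 0.0727
0.005 47 -0.0206 0.0303 0.0046 0.0702
0.015 48 -0.0211 0.0321 0.0048 0.069
0.025 46 -0.0209 0.0305 0.0051 0.0699
0.035 48 -0.0213 0.0325 0.0116 0.0687
0.045 48 -0.0205 0.0322 0.0065 0.0746
0.055 46 -0.021 0.0327 0.0048 0.0732
0.065 45 -0.0221 0.0316 0.0058 0.0704
0.075 6 -0.0011 0.0131 0.0072 0.0463
0.085 13 -0.0015 0.0127 0.006 0.0499
0.095 13 0.0 0.0147 0.0054 0.0502
0.105 14 -0.0013 0.0137 0.0061 0.0476
0.115 11 -0.0002 0.0108 0.0045 0.0486
```

Call:
drive_tool(
  commands=[
    [[0,-5.6,-1.7],[0,0,0]],
    [[0,-5.6,-1.7],[0,0,0]],
    [[0,-5.6,-1.7],[0,0,0]],
    [[0,-5.6,-1.7],[0,0,0]],
    [[0,-5.6,-1.7],[0,0,0]],
  ],
  jaw=-1,
)

```text
time_s: 0.72
tcp_pos: [0.4467, 0.3086, 0.4045]
ee_rot: [[-0.0, -0.913, 0.408], [-0.0, 0.408, 0.913], [-1.0, 0.0, -0.0]]
force: [-0.5, 0.2, -0.4]
grip_width: 0.999
```

Call:
drive_tool(
  commands=[
    [[0,-5.8,-1.7],[0,0,0]],
    [[0,-5.8,-1.8],[0,0,0]],
    [[0,0,0],[-10.6,0,0]],
    [[0,0,0],[-10.6,0,0]],
    [[0,0,0],[-10.6,0,0]],
  ],
)

```text
time_s: 1.35
tcp_pos: [0.5372, 0.2305, 0.4042]
ee_rot: [[-0.001, -0.99, -0.139], [-0.0, -0.139, 0.99], [-1.0, 0.001, -0.0]]
force: [-0.3, -0.0, -1.0]
grip_width: 1.004
```

Call:
drive_tool(
  commands=[
    [[5,0,0],[-1.6,0,0]],
    [[4,0,0],[0,0,0]],
    [[0,0,0],[0,0,0]],
    [[0,0,0],[0,0,0]],
    [[0,0,0],[0,0,0]],
  ],
)

```text
time_s: 1.98
tcp_pos: [0.5373, 0.2308, 0.3165]
ee_rot: [[0.003, -0.987, -0.161], [0.001, -0.161, 0.987], [-1.0, -0.003, 0.0]]
force: [1.2, 0.9, -0.7]
grip_width: 1.0
```

```bash
python3 - <<'E'
from h import *
s=state();R=s['ee_rot'];print(s['time_s'],s['tcp_pos'],R.round(4),s['force'])
p=s['tcp_pos']+R[:,0]*.1804
d=np.array([.5369,.2312,.043])-p; print('hold',p,'tool delta cm',R.T@d*100,'z ang',np.degrees(np.arctan2(R[1,2],R[0,2])))
a=grab('scene');b=grab('top')
cv2.imwrite('pics/a1.png',np.hstack([cv2.resize(a['pixels'][150:270,320:440],(400,400)),cv2.resize(b['pixels'][130:250,210:330],(400,400))]))
E
```

```text
1.975 [0.53733963 0.23083355 0.31651965] [[ 2.600e-03 -9.869e-01 -1.615e-01]
 [ 9.000e-04 -1.615e-01  9.869e-01]
 [-1.000e+00 -2.700e-03  5.000e-04]] [ 1.24309283  0.92837643 -0.70520138]
hold [0.53780713 0.23099451 0.13612033] tool delta cm [9.3117811  0.11136076 0.03062424] z ang 99.29259062402451
```

View pics/a1.png

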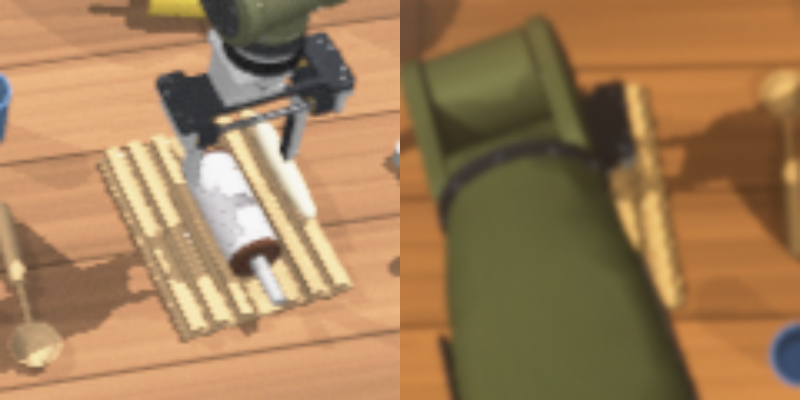

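Call:
drive_tool(
  commands=[
    [[3,0.1,0],[0,0,0]],
    [[3,0,0],[0,0,0]],
    [[2,0,0],[0,0,0]],
    [[1,0,0],[0,0,0]],
    [[0,0,0],[0,0,0]],
  ],
)

```text
time_s: 2.7
tcp_pos: [0.5362, 0.2306, 0.2248]
ee_rot: [[-0.0, -0.987, -0.161], [-0.0, -0.161, 0.987], [-1.0, 0.0, 0.0]]
force: [0.6, -0.0, -0.0]
grip_width: 1.001
```

Call:
drive_tool(
  commands=[
    [[0,0,0],[0,0,0]],
    [[0,0,0],[0,0,0]],
    [[0,0,0],[0,0,0]],
    [[0,0,0],[0,0,0]],
    [[0,0,0],[0,0,0]],
  ],
  jaw=1,
)

```text
time_s: 3.32
tcp_pos: [0.536, 0.2314, 0.2253]
ee_rot: [[0.001, -0.987, -0.162], [0.002, -0.162, 0.987], [-1.0, -0.001, 0.002]]
force: [-2.1, 9.0, 4.5]
grip_width: 0.592
```

Call:
drive_tool(
  commands=[
    [[0,0,0],[0,0,0]],
    [[0,0,0],[0,0,0]],
    [[0,0,0],[0,0,0]],
    [[0,0,0],[0,0,0]],
    [[0,0,0],[0,0,0]],
  ],
)

```text
time_s: 3.95
tcp_pos: [0.536, 0.2315, 0.2253]
ee_rot: [[0.001, -0.987, -0.162], [0.002, -0.162, 0.987], [-1.0, -0.001, 0.002]]
force: [-2.3, 8.3, 3.4]
grip_width: 0.592
```

Call:
drive_tool(
  commands=[
    [[-2,0,0],[0,0,0]],
    [[-4,0,0],[0,0,0]],
    [[-5,0,0],[0,0,0]],
    [[-5,0,0],[0,0,0]],
    [[-3,0,0],[0,0,0]],
  ],
)

```text
time_s: 4.58
tcp_pos: [0.5359, 0.2305, 0.4169]
ee_rot: [[0.002, -0.987, -0.161], [0.001, -0.161, 0.987], [-1.0, -0.002, 0.0]]
force: [-0.0, -0.3, -4.2]
grip_width: 0.584
```

```bash
python3 - <<'E'
from h import *
s=state();R=s['ee_rot'];p=s['tcp_pos']+R[:,0]*.1804
print(s['force'],s['grip_width'],p,(R.T@(np.array([.580,-.2117,p[2]])-p)*100).round(2),np.degrees(np.arctan2(R[1,2],R[0,2])))
E
```

```text
[-0.04175643 -0.25578142 -4.16019474] 0.5842305886576463 [0.53617352 0.2305777  0.23649058] [-2.000e-02  2.810e+00 -4.436e+01] 99.2904955055793
```

Call:
drive_tool(
  commands=[
    [[0,0.35,-5.5],[0,0,0]],
    [[0,0.35,-5.5],[0,0,0]],
    [[0,0.35,-5.5],[0,0,0]],
    [[0,0.35,-5.5],[0,0,0]],
    [[0,0.35,-5.6],[0,0,0]],
  ],
)

```text
time_s: 5.2
tcp_pos: [0.5632, -0.0464, 0.4142]
ee_rot: [[-0.001, -0.987, -0.162], [0.0, -0.162, 0.987], [-1.0, 0.001, 0.0]]
force: [2.2, 0.1, -4.3]
grip_width: 0.584
```

Call:
drive_tool(
  commands=[
    [[0,0.35,-5.6],[0,0,0]],
    [[0,0.35,-5.6],[0,0,0]],
    [[0,0.35,-5.6],[0,0,0]],
    [[0,0,0],[9.7,0,0]],
    [[0,0,0],[9.7,0,0]],
  ],
)

```text
time_s: 5.82
tcp_pos: [0.58, -0.213, 0.4137]
ee_rot: [[-0.002, -0.983, 0.182], [0.001, 0.182, 0.983], [-1.0, 0.002, 0.0]]
force: [-0.9, 0.3, -3.6]
grip_width: 0.592
```

Call:
drive_tool(
  commands=[
    [[0,0,0],[9.7,0,0]],
    [[0,0,0],[9.7,0,0]],
    [[2,0,0],[0,0,0]],
    [[1,0,0],[0,0,0]],
    [[0,0,0],[0,0,0]],
  ],
)

```text
time_s: 6.45
tcp_pos: [0.5801, -0.2121, 0.3838]
ee_rot: [[-0.002, -0.87, 0.492], [0.001, 0.492, 0.87], [-1.0, 0.002, -0.0]]
force: [-0.2, -0.3, -4.3]
grip_width: 0.59
```

```bash
python3 - <<'E'
from h import *
s=state();R=s['ee_rot'];p=s['tcp_pos']+R[:,0]*.1804
print(s['time_s'],s['force'],s['grip_width'],p,(R.T@(np.array([.580,-.2117,p[2]])-p)*100).round(2),np.degrees(np.arctan2(R[1,2],R[0,2])))
a=grab('scene');b=grab('top')
cv2.imwrite('pics/a2.png',np.hstack([cv2.resize(a['pixels'][170:290,200:320],(400,400)),cv2.resize(b['pixels'][110:230,330:450],(400,400))]))
E
```

```text
6.45 [-0.24994673 -0.30564907 -4.32201648] 0.5898320512400068 [ 0.57982525 -0.21199267  0.20335939] [-0.   -0.    0.03] 60.505144627676344
```

View pics/a2.png

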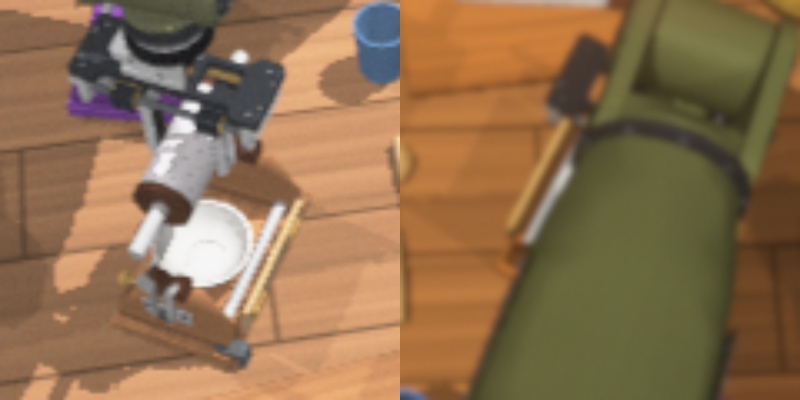

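```bash
python3 - <<'E'
from drum import *
d=(np.cos(np.radians(-29.5)),np.sin(np.radians(-29.5)))
drum('scene',np.array([.5812,-.2133]),d,(.16,.245))
f=load('scene');P=cloud(f);q=P.reshape(-1,3);D=np.array(d);E=np.array([-d[1],d[0]])
r=q[:,:2]-[.5812,-.2133];s=r@D;t=r@E
hsv=cv2.cvtColor(f['pixels'],cv2.COLOR_BGR2HSV).reshape(-1,3)
for lo,hi in((.06,.13),):
  m=(s>lo)&(s<hi)&(abs(t)<.06)&(q[:,2]>.1)&(q[:,2]<.14)
  for i in np.argsort(t*m)[:0]:pass
  k=np.where(m)[0]; k=k[np.argsort(s[k])]
  for i in k: print((s[i]*1000).round(0),(t[i]*1000).round(1),(q[i,2]*1000).round(0),hsv[i])
E
```

```text
scene s ext -0.1176 0.1198
-0.115 10 -0.0067 0.0075 0.0003 0.2099
-0.105 6 -0.0044 0.004 -0.0008 0.2106
-0.065 7 -0.013 -0.0016 -0.0035 0.231
-0.055 7 -0.0121 -0.0014 -0.0031 0.2292
-0.035 8 -0.0222 0.0268 -0.0073 0.2292
-0.025 7 -0.0186 -0.0034 -0.0054 0.2295
-0.015 11 -0.0245 -0.0003 -0.002 0.2301
-0.005 57 -0.029 0.04 -0.0083 0.2417
0.005 117 -0.0398 0.0399 -0.0005 0.2444
0.015 63 -0.0383 0.0358 -0.001 0.2431
0.025 55 -0.0228 0.0292 0.0004 0.2298
0.035 53 -0.0272 0.0294 0.0 0.23
0.045 57 -0.0219 0.0294 0.0014 0.2314
0.055 53 -0.0256 0.0271 0.0025 0.2306
0.065 136 -0.0285 0.0282 0.0021 0.2313
0.075 19 -0.005 0.0092 0.0011 0.2103
0.085 13 -0.0064 0.0075 0.0032 0.2088
0.095 17 -0.0068 0.0084 -0.001 0.2109
0.105 18 -0.006 0.0083 0.0004 0.2105
0.115 22 -0.0062 0.0093 0.003 0.2117
75.0 17.9 101.0 [ 11 113  79]
76.0 -12.2 103.0 [ 10 117  72]
76.0 -8.1 107.0 [10 60 98]
77.0 16.0 104.0 [ 10 122  86]
77.0 -18.5 102.0 [ 12  73 137]
78.0 -14.6 105.0 [ 9 52 98]
78.0 23.0 103.0 [ 10 121  78]
78.0 -11.3 102.0 [ 10 114  76]
79.0 19.8 102.0 [  9 118  91]
79.0 -14.5 101.0 [ 10 108  78]
79.0 13.5 10
[... 1264 characters left out ...]
 [ 14  40 146]
101.0 -8.9 115.0 [  0   4 136]
101.0 -4.9 118.0 [120   2 134]
102.0 -10.9 122.0 [170   6 135]
102.0 15.8 120.0 [ 15   6 157]
102.0 -11.6 116.0 [ 18  10 134]
103.0 -9.5 106.0 [ 11  55 139]
103.0 -4.7 115.0 [ 30   2 141]
103.0 -13.8 122.0 [ 19  25 143]
104.0 20.6 125.0 [170   4 196]
104.0 -16.7 122.0 [ 17  84 163]
105.0 13.3 116.0 [ 11  21 131]
105.0 -6.5 118.0 [ 15   4 134]
105.0 17.5 120.0 [ 10   5 151]
106.0 -4.4 107.0 [ 10  55 130]
106.0 -9.8 117.0 [ 11  55 143]
106.0 9.8 111.0 [ 11  64 132]
106.0 -3.1 115.0 [ 30   6 134]
106.0 -4.9 102.0 [ 15  16 124]
107.0 -11.2 125.0 [ 11  41 138]
108.0 10.6 109.0 [ 12  66 128]
109.0 23.4 129.0 [  8  13 154]
109.0 15.4 118.0 [ 11  16 130]
```

Call:
drive_tool(
  commands=[
    [[2,0,0.15],[0,0,0]],
    [[2,0,0],[0,0,0]],
    [[2,0,0],[0,0,0]],
    [[1,0,0],[0,0,0]],
    [[0,0,0],[0,0,0]],
  ],
)

```text
time_s: 7.18
tcp_pos: [0.581, -0.2109, 0.3147]
ee_rot: [[-0.0, -0.87, 0.493], [0.0, 0.493, 0.87], [-1.0, 0.0, -0.0]]
force: [1.0, -0.1, -4.2]
grip_width: 0.589
```

Call:
drive_tool(
  commands=[
    [[0.3,0,0],[0,0,0]],
    [[0.3,0,0],[0,0,0]],
    [[0.2,0,0],[0,0,0]],
    [[0.1,0,0],[0,0,0]],
    [[0.0,0,0],[0,0,0]],
  ],
)

```text
time_s: 7.8
tcp_pos: [0.5809, -0.2108, 0.3057]
ee_rot: [[0.0, -0.87, 0.493], [0.0, 0.493, 0.87], [-1.0, 0.0, 0.0]]
force: [-0.8, -0.2, -4.2]
grip_width: 0.591
```

```bash
python3 - <<'E'
from h import *
s=state();R=s['ee_rot'];p=s['tcp_pos']+R[:,0]*.1804
print(s['time_s'],s['force'],s['wrist_torque'],s['grip_width'],p)
a=grab('scene');b=grab('top')
cv2.imwrite('pics/a3.png',np.hstack([cv2.resize(a['pixels'][190:290,210:310],(400,400)),cv2.resize(b['pixels'][110:230,330:450],(400,400))]))
from drum import drum
d=(np.cos(np.radians(-29.5)),np.sin(np.radians(-29.5)))
drum('scene',np.array([.5812,-.2133]),d,(.11,.16))
E
```

```text
7.8 [-0.81183724 -0.19446064 -4.21657315] [-0.04446806  0.01994325 -0.02113777] 0.5910450031296692 [ 0.58090749 -0.21083028  0.12525007]
scene s ext -0.1163 0.1198
-0.115 9 -0.0045 0.0082 0.0011 0.1317
-0.105 14 -0.0135 0.0158 0.0028 0.1317
-0.055 10 -0.0088 0.002 -0.0019 0.1543
-0.045 5 -0.0087 0.0027 -0.0007 0.1523
-0.025 11 -0.0219 0.0009 -0.0059 0.15
-0.015 6 -0.0224 -0.0022 -0.0073 0.147
-0.005 37 -0.0285 0.04 -0.0018 0.159
0.005 96 -0.0389 0.0392 -0.0049 0.1584
0.015 57 -0.0352 0.0366 0.0028 0.1542
0.025 54 -0.0241 0.0289 0.0037 0.1539
0.035 51 -0.0243 0.0286 0.0006 0.1523
0.045 49 -0.022 0.0288 0.0017 0.1525
0.055 51 -0.0229 0.0299 0.0014 0.1546
0.065 107 -0.025 0.0303 0.0071 0.1519
0.075 14 -0.0048 0.0094 0.002 0.1307
0.085 14 -0.0051 0.024 0.003 0.1324
0.095 23 -0.0174 0.0211 0.006 0.1329
0.105 32 -0.0171 0.0236 0.0026 0.1315
0.115 19 -0.007 0.0103 0.0038 0.1349
```

View pics/a3.png

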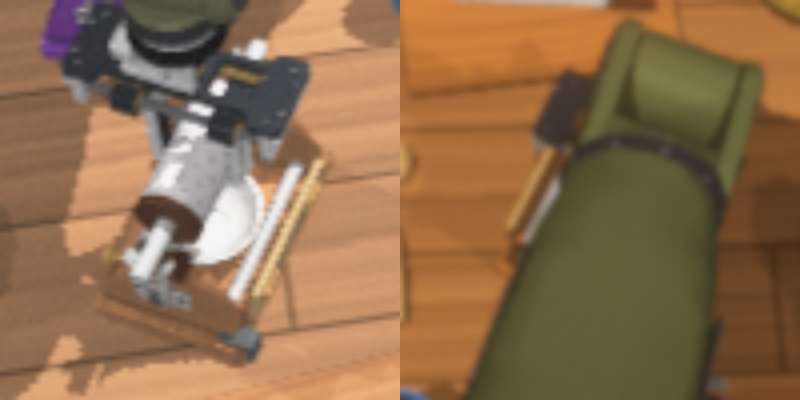

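The axle is centred between both keeper pairs (near end at about (150,265), far end at about (258,48) in the crop). I'll lower it gently.

Call:
drive_tool(
  commands=[
    [[0.1,0,0],[0,0,0]],
    [[0.1,0,0],[0,0,0]],
    [[0.1,0,0],[0,0,0]],
    [[0.1,0,0],[0,0,0]],
    [[0.1,0,0],[0,0,0]],
  ],
)

```text
time_s: 8.52
tcp_pos: [0.581, -0.2107, 0.3009]
ee_rot: [[0.001, -0.87, 0.493], [0.0, 0.493, 0.87], [-1.0, -0.0, 0.0]]
force: [0.0, 2.3, -0.6]
grip_width: 0.589
```

Call:
drive_tool(
  commands=[
    [[0.05,0,0],[0,0,0]],
    [[0.05,0,0],[0,0,0]],
    [[0.05,0,0],[0,0,0]],
    [[0.05,0,0],[0,0,0]],
    [[0,0,0],[0,0,0]],
  ],
)

```text
time_s: 9.15
tcp_pos: [0.5813, -0.2104, 0.2997]
ee_rot: [[0.002, -0.87, 0.492], [0.0, 0.492, 0.87], [-1.0, -0.002, 0.001]]
force: [2.1, 6.4, 6.3]
grip_width: 0.589
```

Call:
drive_tool(
  commands=[
    [[0,0,0.1],[0,0,0]],
    [[0,0,0.05],[0,0,0]],
    [[0.05,0,0],[0,0,0]],
    [[0.05,0,0],[0,0,0]],
    [[0,0,0],[0,0,0]],
  ],
)

```text
time_s: 9.78
tcp_pos: [0.5817, -0.2098, 0.299]
ee_rot: [[0.002, -0.87, 0.493], [-0.001, 0.493, 0.87], [-1.0, -0.002, -0.0]]
force: [-1.5, 2.0, 11.6]
grip_width: 0.587
```

Call:
drive_tool(
  commands=[
    [[0.05,0,0],[0,0,0]],
    [[0.05,0,0],[0,0,0]],
    [[0.05,0,0],[0,0,0]],
    [[0.05,0,0],[0,0,0]],
    [[0,0,0],[0,0,0]],
  ],
)

```text
time_s: 10.4
tcp_pos: [0.5819, -0.21, 0.2973]
ee_rot: [[0.003, -0.87, 0.493], [-0.002, 0.493, 0.87], [-1.0, -0.003, -0.0]]
force: [0.6, 0.4, 12.1]
grip_width: 0.592
```

Call:
drive_tool(
  commands=[
    [[0.05,0,0],[0,0,0]],
    [[0.05,0,0],[0,0,0]],
    [[0.05,0,0],[0,0,0]],
    [[0.05,0,0],[0,0,0]],
    [[0,0,0],[0,0,0]],
  ],
)

```text
time_s: 11.02
tcp_pos: [0.5818, -0.2099, 0.2945]
ee_rot: [[0.002, -0.87, 0.493], [-0.001, 0.493, 0.87], [-1.0, -0.002, -0.0]]
force: [1.9, -0.5, 7.3]
grip_width: 0.59
```

Call:
drive_tool(
  commands=[
    [[0.05,0,0],[0,0,0]],
    [[0.05,0,0],[0,0,0]],
    [[0.05,0,0],[0,0,0]],
    [[0.05,0,0],[0,0,0]],
    [[0,0,0],[0,0,0]],
  ],
)

```text
time_s: 11.65
tcp_pos: [0.5818, -0.2099, 0.2926]
ee_rot: [[0.002, -0.87, 0.493], [-0.001, 0.493, 0.87], [-1.0, -0.002, -0.0]]
force: [1.5, -0.7, 6.9]
grip_width: 0.587
```

Call:
drive_tool(
  commands=[
    [[0.05,0,0],[0,0,0]],
    [[0.05,0,0],[0,0,0]],
    [[0.03,0,0],[0,0,0]],
    [[0.0,0,0],[0,0,0]],
    [[0,0,0],[0,0,0]],
  ],
)

```text
time_s: 12.28
tcp_pos: [0.5817, -0.2098, 0.2907]
ee_rot: [[0.001, -0.87, 0.493], [-0.001, 0.493, 0.87], [-1.0, -0.001, -0.0]]
force: [4.2, -2.3, 4.2]
grip_width: 0.588
```

Call:
drive_tool(
  commands=[
    [[0.05,0,0],[0,0,0]],
    [[0.05,0,0],[0,0,0]],
    [[0.03,0,0],[0,0,0]],
    [[0.0,0,0],[0,0,0]],
    [[0,0,0],[0,0,0]],
  ],
)

```text
time_s: 12.9
tcp_pos: [0.5817, -0.2097, 0.2894]
ee_rot: [[0.001, -0.87, 0.493], [-0.001, 0.493, 0.87], [-1.0, -0.001, -0.0]]
force: [2.6, -2.7, 6.7]
grip_width: 0.589
```

Call:
drive_tool(
  commands=[
    [[0.05,0,0],[0,0,0]],
    [[0.05,0,0],[0,0,0]],
    [[0.0,0,0],[0,0,0]],
    [[0.0,0,0],[0,0,0]],
    [[0,0,0],[0,0,0]],
  ],
)

```text
time_s: 13.52
tcp_pos: [0.5817, -0.2097, 0.2885]
ee_rot: [[0.001, -0.87, 0.493], [-0.001, 0.493, 0.87], [-1.0, -0.001, -0.0]]
force: [1.9, -1.2, 7.8]
grip_width: 0.586
```

```bash
python3 - <<'E'
from h import *
s=state();print(s['time_s'],s['force'],s['wrist_torque'],s['tcp_pos'],s['ee_rot'].T@s['wrist_torque'])
E
```

```text
13.525 [ 1.88864831 -1.17249471  7.8111097 ] [-0.40716383 -0.37528217 -0.07240217] [ 0.58166401 -0.20970691  0.28848641] [ 0.07237168  0.16951833 -0.52714992]
```

Call:
drive_tool(
  commands=[
    [[0.05,0,0],[0,0,0]],
    [[0.05,0,0],[0,0,0]],
    [[0.0,0,0],[0,0,0]],
    [[0.0,0,0],[0,0,0]],
    [[0,0,0],[0,0,0]],
  ],
)

```text
time_s: 14.15
tcp_pos: [0.5816, -0.2097, 0.2884]
ee_rot: [[0.001, -0.87, 0.493], [-0.001, 0.493, 0.87], [-1.0, -0.001, -0.0]]
force: [-2.0, -0.1, 16.6]
grip_width: 0.59
```

```bash
python3 - <<'E'
from h import *
s=state();print(s['time_s'],s['force'],s['wrist_torque'],s['tcp_pos'],s['ee_rot'].T@s['wrist_torque'])
E
```

```text
14.15 [-2.01803233 -0.10465272 16.57673122] [-0.05580672  0.36853925 -0.11176795] [ 0.58163442 -0.20970078  0.28841342] [0.11139191 0.23027913 0.29324224]
```

Call:
drive_tool(
  commands=[
    [[0,0,0],[0,0,0]],
    [[0,0,0],[0,0,0]],
    [[0,0,0],[0,0,0]],
    [[0,0,0],[0,0,0]],
    [[0,0,0],[0,0,0]],
  ],
  jaw=-1,
)

```text
time_s: 14.78
tcp_pos: [0.5816, -0.2095, 0.2869]
ee_rot: [[-0.0, -0.87, 0.493], [0.0, 0.493, 0.87], [-1.0, 0.0, -0.0]]
force: [-0.3, 0.1, 0.4]
grip_width: 0.998
```

Call:
drive_tool(
  commands=[
    [[-2,0,0],[0,0,0]],
    [[-4,0,0],[0,0,0]],
    [[-4,0,0],[0,0,0]],
    [[0,0,0],[0,0,0]],
    [[0,0,0],[0,0,0]],
  ],
)

```text
time_s: 15.4
tcp_pos: [0.5815, -0.2095, 0.3862]
ee_rot: [[-0.001, -0.87, 0.493], [0.0, 0.493, 0.87], [-1.0, 0.001, -0.0]]
force: [0.0, -0.2, -1.8]
grip_width: 1.001
```

```bash
python3 - <<'E'
from h import *
s=state();R=s['ee_rot'];p=s['tcp_pos']+R[:,0]*.1804
print(s['time_s'],s['force'],s['wrist_torque'],s['grip_width'],p)
a=grab('scene');b=grab('top')
cv2.imwrite('pics/a4.png',np.hstack([cv2.resize(a['pixels'][190:290,210:310],(400,400)),cv2.resize(b['pixels'][110:230,330:450],(400,400))]))
from drum import drum
d=(np.cos(np.radians(-29.5)),np.sin(np.radians(-29.5)))
drum('scene',np.array([.5812,-.2133]),d,(.1,.15))
E
```

```text
15.4 [ 0.03846404 -0.21788931 -1.80901365] [-0.01625312 -0.0187732   0.01498818] 1.0007519897769417 [ 0.58135901 -0.20940212  0.20581938]
scene s ext -0.0892 0.1199
-0.065 7 -0.0111 0.0096 0.0077 0.1349
-0.055 25 -0.0227 0.011 0.0048 0.1346
-0.045 33 -0.0241 0.028 0.0043 0.1363
-0.035 40 -0.0168 0.0302 -0.0007 0.1355
-0.025 46 -0.0205 0.0307 0.0036 0.1354
-0.015 49 -0.0196 0.0306 0.0052 0.1369
-0.005 44 -0.0192 0.0307 0.001 0.1354
0.005 46 -0.0203 0.0302 0.0036 0.1336
0.015 51 -0.0231 0.0299 0.0033 0.1402
0.025 56 -0.0214 0.0299 0.0032 0.1345
0.035 44 -0.022 0.0303 0.0052 0.1348
0.045 51 -0.0208 0.0318 0.0014 0.1348
0.055 48 -0.0221 0.0308 0.0051 0.1336
0.065 90 -0.025 0.0307 0.0051 0.1347
0.075 26 -0.0181 0.0225 0.0037 0.1134
0.085 34 -0.0177 0.024 0.0018 0.1177
0.095 32 -0.0164 0.0226 -0.0104 0.125
0.105 36 -0.0178 0.0233 -0.01 0.1287
0.115 18 -0.0026 0.0123 0.0065 0.1176
```

View pics/a4.png

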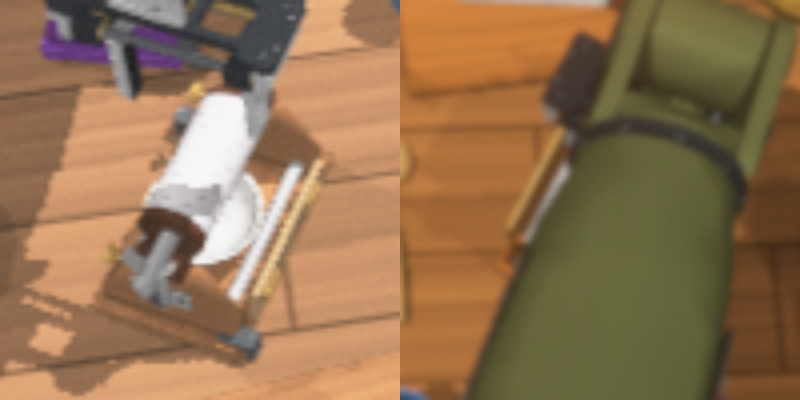

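Call:
drive_tool(
  commands=[
    [[0,-2.4,0],[0,0,0]],
    [[0,-2.4,0],[0,0,0]],
    [[0,0,0],[0,0,0]],
    [[0,0,0],[0,0,0]],
    [[0,0,0],[0,0,0]],
  ],
  jaw=1,
)

```text
time_s: 16.12
tcp_pos: [0.6231, -0.2329, 0.387]
ee_rot: [[-0.0, -0.87, 0.492], [0.0, 0.492, 0.87], [-1.0, 0.0, 0.0]]
force: [0.1, 1.1, -0.6]
grip_width: 0.504
```

Call:
drive_tool(
  commands=[
    [[2,0,0],[0,0,0]],
    [[2,0,0],[0,0,0]],
    [[0.8,0,0],[0,0,0]],
    [[0,0,0],[0,0,0]],
    [[0,0,0],[0,0,0]],
  ],
)

```text
time_s: 16.75
tcp_pos: [0.6234, -0.2332, 0.3401]
ee_rot: [[0.001, -0.87, 0.493], [-0.001, 0.493, 0.87], [-1.0, -0.001, 0.0]]
force: [-0.2, 0.2, -0.4]
grip_width: 0.006
```

Call:
drive_tool(
  commands=[
    [[0.1,0,0],[0,0,0]],
    [[0.1,0,0],[0,0,0]],
    [[0.1,0,0],[0,0,0]],
    [[0,0,0],[0,0,0]],
    [[0,0,0],[0,0,0]],
  ],
)

```text
time_s: 17.38
tcp_pos: [0.6234, -0.2332, 0.3361]
ee_rot: [[0.0, -0.87, 0.493], [-0.0, 0.493, 0.87], [-1.0, -0.0, -0.0]]
force: [0.5, 0.3, 1.0]
grip_width: 0.004
```

Call:
drive_tool(
  commands=[
    [[0.1,0,0],[0,0,0]],
    [[0.1,0,0],[0,0,0]],
    [[0.1,0,0],[0,0,0]],
    [[0,0,0],[0,0,0]],
    [[0,0,0],[0,0,0]],
  ],
)

```text
time_s: 18.0
tcp_pos: [0.6234, -0.2332, 0.3331]
ee_rot: [[-0.0, -0.87, 0.493], [-0.0, 0.493, 0.87], [-1.0, 0.0, -0.0]]
force: [0.8, -0.5, 0.3]
grip_width: 0.006
```

Call:
drive_tool(
  commands=[
    [[0.1,0,0],[0,0,0]],
    [[0.05,0,0],[0,0,0]],
    [[0,0,0],[0,0,0]],
    [[0,0,0],[0,0,0]],
    [[0,0,0],[0,0,0]],
  ],
)

```text
time_s: 18.62
tcp_pos: [0.6234, -0.2332, 0.3321]
ee_rot: [[0.001, -0.87, 0.493], [-0.0, 0.493, 0.87], [-1.0, -0.001, 0.0]]
force: [-1.2, 0.9, 5.5]
grip_width: 0.006
```

Call:
drive_tool(
  commands=[
    [[0.05,0,0],[0,0,0]],
    [[0.05,0,0],[0,0,0]],
    [[0,0,0],[0,0,0]],
    [[0,0,0],[0,0,0]],
    [[0,0,0],[0,0,0]],
  ],
)

```text
time_s: 19.25
tcp_pos: [0.6234, -0.2331, 0.332]
ee_rot: [[0.001, -0.87, 0.493], [-0.001, 0.493, 0.87], [-1.0, -0.001, 0.0]]
force: [-4.6, 1.9, 11.6]
grip_width: 0.007
```

Call:
drive_tool(
  commands=[
    [[0.04,0,0],[0,0,0]],
    [[0.04,0,0],[0,0,0]],
    [[0,0,0],[0,0,0]],
    [[0,0,0],[0,0,0]],
    [[0,0,0],[0,0,0]],
  ],
)

```text
time_s: 19.88
tcp_pos: [0.6233, -0.2331, 0.3319]
ee_rot: [[0.002, -0.87, 0.492], [-0.001, 0.492, 0.87], [-1.0, -0.002, 0.0]]
force: [-7.0, 4.0, 17.2]
grip_width: 0.003
```

Call:
drive_tool(
  commands=[
    [[0.04,0,0],[0,0,0]],
    [[0.04,0,0],[0,0,0]],
    [[0,0,0],[0,0,0]],
    [[0,0,0],[0,0,0]],
    [[0,0,0],[0,0,0]],
  ],
)

```text
time_s: 20.5
tcp_pos: [0.6233, -0.2331, 0.3318]
ee_rot: [[0.002, -0.87, 0.492], [-0.001, 0.492, 0.87], [-1.0, -0.002, 0.0]]
force: [-9.2, 3.6, 22.3]
grip_width: 0.005
```

Call:
drive_tool(
  commands=[
    [[-0.5,0,0],[0,0,0]],
    [[-1.5,0,0],[0,0,0]],
    [[0,4,0],[0,0,0]],
    [[0,5,0],[0,0,0]],
    [[0,0.6,0],[0,0,0]],
  ],
)

```text
time_s: 21.12
tcp_pos: [0.5383, -0.1848, 0.3496]
ee_rot: [[-0.0, -0.871, 0.492], [0.0, 0.492, 0.871], [-1.0, 0.001, -0.0]]
force: [0.9, -0.4, 0.6]
grip_width: 0.005
```

Call:
drive_tool(
  commands=[
    [[1.3,0,0],[0,0,0]],
    [[0.3,0,0],[0,0,0]],
    [[0.1,0,0],[0,0,0]],
    [[0,0,0],[0,0,0]],
    [[0,0,0],[0,0,0]],
  ],
)

```text
time_s: 21.75
tcp_pos: [0.5405, -0.1863, 0.3323]
ee_rot: [[-0.001, -0.87, 0.493], [0.0, 0.493, 0.87], [-1.0, 0.001, -0.0]]
force: [-6.1, 1.4, 11.8]
grip_width: 0.005
```

Call:
drive_tool(
  commands=[
    [[0.04,0,0],[0,0,0]],
    [[0.04,0,0],[0,0,0]],
    [[0,0,0],[0,0,0]],
    [[0,0,0],[0,0,0]],
    [[0,0,0],[0,0,0]],
  ],
)

```text
time_s: 22.38
tcp_pos: [0.5404, -0.1862, 0.3322]
ee_rot: [[-0.0, -0.87, 0.493], [-0.0, 0.493, 0.87], [-1.0, 0.0, -0.0]]
force: [-8.5, 3.7, 18.8]
grip_width: 0.005
```

Call:
drive_tool(
  commands=[
    [[0.04,0,0],[0,0,0]],
    [[0.04,0,0],[0,0,0]],
    [[0,0,0],[0,0,0]],
    [[0,0,0],[0,0,0]],
    [[0,0,0],[0,0,0]],
  ],
)

```text
time_s: 23.0
tcp_pos: [0.5404, -0.1862, 0.3322]
ee_rot: [[0.0, -0.87, 0.493], [-0.0, 0.493, 0.87], [-1.0, -0.0, 0.0]]
force: [-11.6, 5.1, 24.6]
grip_width: 0.005
```

Call:
drive_tool(
  commands=[
    [[-0.5,0,0],[0,0,0]],
    [[-1.5,0,0],[0,0,0]],
    [[0,-4,0],[0,0,0]],
    [[0,-4.8,0],[0,0,0]],
    [[0,-0.4,0],[0,0,0]],
  ],
)

```text
time_s: 23.62
tcp_pos: [0.6214, -0.2324, 0.3494]
ee_rot: [[-0.001, -0.87, 0.493], [0.0, 0.493, 0.87], [-1.0, 0.001, -0.0]]
force: [0.3, -0.1, -0.1]
grip_width: 0.007
```

Call:
drive_tool(
  commands=[
    [[1.4,0,0],[0,0,0]],
    [[0.4,0,0],[0,0,0]],
    [[0.1,0,0],[0,0,0]],
    [[0.05,0,0],[0,0,0]],
    [[0,0,0],[0,0,0]],
  ],
)

```text
time_s: 24.25
tcp_pos: [0.6192, -0.2307, 0.332]
ee_rot: [[-0.0, -0.87, 0.492], [0.0, 0.492, 0.87], [-1.0, 0.0, -0.0]]
force: [-6.7, 1.8, 9.5]
grip_width: 0.002
```

Call:
drive_tool(
  commands=[
    [[0.05,0,0],[0,0,0]],
    [[0.05,0,0],[0,0,0]],
    [[0,0,0],[0,0,0]],
    [[0,0,0],[0,0,0]],
    [[0,0,0],[0,0,0]],
  ],
)

```text
time_s: 24.88
tcp_pos: [0.6191, -0.2306, 0.3319]
ee_rot: [[0.0, -0.87, 0.492], [-0.0, 0.492, 0.87], [-1.0, -0.0, -0.0]]
force: [-9.2, 3.3, 16.0]
grip_width: 0.006
```

Call:
drive_tool(
  commands=[
    [[-1,0,0],[0,0,0]],
    [[-4,0,0],[0,0,0]],
    [[-4,0,2],[0,0,0]],
    [[-2,0,5],[0,0,0]],
    [[0,0,6],[0,0,0]],
  ],
)

```text
time_s: 25.5
tcp_pos: [0.6838, -0.1172, 0.4427]
ee_rot: [[0.004, -0.87, 0.494], [-0.001, 0.494, 0.87], [-1.0, -0.004, 0.001]]
force: [0.2, -0.5, -1.2]
grip_width: 0.008
```

Call:
drive_tool(
  commands=[
    [[0,2,6],[0,0,0]],
    [[0,2,6],[0,0,0]],
    [[0,2,6],[0,0,0]],
    [[0,2,0],[0,0,0]],
    [[0,0,0],[0,0,0]],
  ],
)

```text
time_s: 26.12
tcp_pos: [0.7018, 0.0769, 0.4405]
ee_rot: [[0.0, -0.871, 0.491], [0.0, 0.491, 0.871], [-1.0, -0.0, 0.0]]
force: [0.1, 0.1, 0.5]
grip_width: 0.005
```

```bash
python3 - <<'E'
from h import *
s=state();print(s['time_s'],s['tcp_pos'],s['force'])
a=grab('scene');b=grab('top')
cv2.imwrite('pics/a5.png',np.hstack([cv2.resize(a['pixels'][190:290,210:310],(400,400)),cv2.resize(b['pixels'][120:220,340:440],(400,400))]))
cv2.imwrite('pics/a6.png',a['pixels'])
from drum import drum
d=(np.cos(np.radians(-29.5)),np.sin(np.radians(-29.5)))
drum('scene',np.array([.5812,-.2133]),d,(.098,.15));drum('top',np.array([.5785,-.210]),d,(.098,.15))
E
```

```text
26.125 [0.70182493 0.07688952 0.44048666] [0.12502043 0.09829635 0.52175283]
scene s ext -0.116 0.1192
-0.115 10 -0.0085 0.0085 0.0026 0.1147
-0.105 21 -0.0121 0.0232 -0.0067 0.1303
-0.095 31 -0.0192 0.0226 -0.0121 0.1269
-0.085 34 -0.0169 0.0239 0.0045 0.1148
-0.075 9 0.0036 0.0242 0.007 0.1126
-0.065 18 -0.0159 0.0324 0.0084 0.1329
-0.055 50 -0.0252 0.0313 0.0044 0.1362
-0.045 43 -0.0223 0.0306 0.0046 0.1357
-0.035 45 -0.0218 0.0305 0.0016 0.1358
-0.025 49 -0.0213 0.0318 0.0023 0.1358
-0.015 47 -0.0205 0.0311 0.0058 0.1368
-0.005 47 -0.0191 0.0308 0.0025 0.1362
0.005 48 -0.0194 0.0311 0.0024 0.1361
0.015 49 -0.0228 0.0308 0.0025 0.1366
0.025 47 -0.0227 0.0301 0.006 0.1368
0.035 54 -0.0211 0.0313 0.0067 0.1381
0.045 48 -0.0203 0.0312 0.0044 0.1351
0.055 49 -0.0211 0.0307 0.0052 0.1335
0.065 95 -0.0255 0.0302 0.004 0.1366
0.075 28 -0.019 0.0231 0.0034 0.1144
0.085 34 -0.018 0.0248 0.0037 0.1161
0.095 27 -0.0151 0.0224 -0.0119 0.1274
0.105 40 -0.0172 0.0237 -0.01 0.1293
0.115 18 -0.0043 0.0107 0.0041 0.1183
top s ext -0.1184 0.117
-0.115 17 -0.0063 0.0083 0.004 0.1137
-0.105 36 -0.019
[... 164 characters left out ...]
003 0.1336
-0.055 50 -0.0254 0.0277 0.0024 0.1353
-0.045 49 -0.0257 0.0278 0.0011 0.1334
-0.035 52 -0.0254 0.0278 0.0005 0.1332
-0.025 47 -0.0252 0.028 -0.0007 0.134
-0.015 54 -0.0252 0.0281 0.0007 0.1334
-0.005 48 -0.025 0.0282 0.0015 0.1332
0.005 49 -0.025 0.0283 0.003 0.1337
0.015 51 -0.0252 0.0284 0.001 0.1351
0.025 48 -0.0249 0.0273 0.0032 0.1334
0.035 48 -0.025 0.0274 0.0004 0.1328
0.045 50 -0.0267 0.0275 -0.0008 0.1343
0.055 50 -0.0267 0.0276 0.0021 0.1338
0.065 27 -0.0261 0.0277 -0.0028 0.1333
0.075 18 -0.0192 0.0218 -0.0006 0.1124
0.085 36 -0.0191 0.0205 0.0016 0.1151
0.095 29 -0.0183 0.0211 -0.0126 0.1236
0.105 29 -0.0196 0.0212 -0.0023 0.1263
0.115 11 -0.0073 0.0076 -0.0017 0.1125
```

View pics/a5.png

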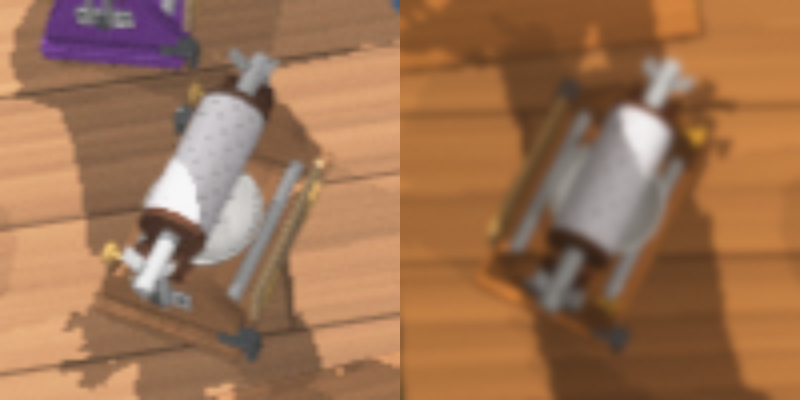

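View pics/a6.png

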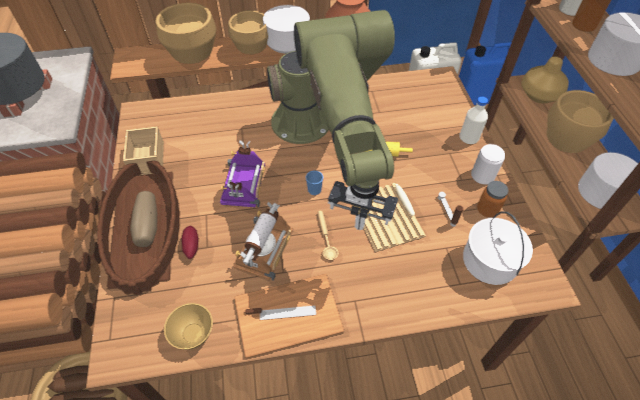

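```bash
python3 -c "
from h import *
print(sign_off())"
```

```text
the job is handed in; nothing more can be done
None
```

I took the drum off the rack, laid its axle in the spring keepers and pushed it down until it landed. I then let go and pressed each end from above with the closed fingers. The job was handed in at about 26 s of the 54 s allowed; it reports no verdict.

- **Pressing:** I pressed the +D end (+x side of the world) to 22 N and the other end to 25 N. A repeat press on the first end reached 16 N. Neither end sank more than 0.2 mm, and the finger contact heights agreed within 0.4 mm. That fits both ends bearing on their V blocks, but the V-block forces themselves cannot be measured directly.
- **Position:** In both views the axle lies between both keeper pairs, and the drum centre is lined up with the V blocks and keepers to about 1 mm. The depth readings put the drum level. Its top is at about 134 mm in the top view and 136 mm in the scene view, so its centre is at about 105–108 mm. Lengthwise it is within about 2 mm of the middle.
- **Surroundings:** The arm was clear of everything. In the last picture the other things looked to be where they were at the start; I did not measure their positions again.

**Disagreements:** The two cameras differ by 2–8 mm in absolute position, so I averaged them and used single-camera comparisons for the final fit. The fingers also felt a sideways push along the axle of up to 13 N while pressing. The drum did not visibly shift.

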